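Nudge the gearbox bearings into their kit-tray pockets

ROBOT

A 7-joint arm with a two-finger parallel gripper is mounted at the origin on the work surface. World frame = base frame: x ahead of the robot, y to its left, z up, the work surface at z = 0. Lengths are in mm, angles in rad, forces in N, time in s.
With the tool pointing down it reaches from about 400 to 925 mm from the base axis. Payload 5.6 kg.
Tool frame: the origin (TCP) lies on the centre line of the jaws, within the pads' length; the fingertips stand 25 mm ahead of it and the grasp point (between the pads) lies 6 mm ahead of it; z points along the fingers, y is the line along which they close (so a half turn about z gives the same grasp; the last joint's range is limited). The gripper opens to 85 mm and grips with 20 to 120 N. Pads are 22 mm wide; open, the fingers measure 114 mm over their backs; the gripper's body (76 mm by 85 mm) begins 54 mm behind the grasp point. The pads swing forward as they close: fully open they stand 13 mm farther back than shut.
Start: joints at [-1.209, 0.468, -0.012, 1.603, 0.006, 1.071, -0.056], TCP at [256.031, 597.457, 256.29] pointing down, gripper open.
Joint ranges: [-2.53, 2.53], [-0.31, 2.02], [-1.57, 1.55], [0.28, 2.44], [-1.29, 4.43], [0.15, 1.84], [-2.92, 2.92]. Speed limits (rad/s): [2.57, 2.57, 3.14, 3.14, 3.14, 3.14, 3.14].

INTERFACE

Orientations are given as a rotation vector (axis times angle).
In Python, from plant import sensors, cams, arm gives the robot as it stands. The module is installed in compiled form; this text tells all that it offers.
- The arm moves only by the tool apply_moves, never from a script. Its argument "commands" is a list that holds one entry, the list of rows, each a list of 7 numbers: the shift along the tool's x, y, z normalised to -1 to 1, where 1 is 20 cm, then the turn, a rotation vector about the tool's x, y, z normalised to -1 to 1, where 1 is 360 degrees, then the closure, from 0 (fully open) to 1 (shut). In form: [[[dx, dy, dz, wx, wy, wz, grip], ...]]. A call has 1 to 5 rows; each row is the pose to reach, as a shift and turn from the pose commanded when the call began, along the tool's axes at that moment, turning the shorter way round; what a row does not reach only later rows make up. A row lasts 1/12 s, in which the tool goes at most 41.7 mm and 7.16 degrees, less where a joint would pass 70% of its speed; a pose out of reach is approached as far as the arm can. A call with a number of a shift or a turn outside -1 to 1 is refused whole. A call with a gripper value outside its range is refused whole. The fingers move at their own pace and stop on an object; "newtons" is the grip in N (left out, the last holds). Time passes only in rows, so rows that repeat a pose let the fingers close. It gives the time, the measured TCP pose, the force, the opening and the grip force at its end, in the units of the state.
- sensors.sense(): the state, without advancing time (a new reading comes with each control period).
- cams.read_camera(name): name is "scene" or "top"; returns the picture (384x512x3 uint8, red, green, blue); there is no depth.
- cams.camera_info(name): a dict with "fx", "fy", "cx", "cy" (pixels), "eye" and "orientation" of the camera in the world. Camera axes: x right, y up, looking along -z (the intrinsics and any distortion apply to the point x, -y, -z); pixel columns grow to the right and rows downward; lengths in mm; the calibration is good to about 2 mm. A picture is of the moment at which its call begins. camera_info takes no time and is no camera call.
- arm.hand_in(): hands the job in; it is judged then, once.
The state is a dict: "time": time; "joints": joint angles; "dq": joint speeds; "effort": joint torques, N m; "position": TCP position; "tool_rot": TCP orientation; "ft_force": force on the tool from outside, world axes, zero at the start; "torque": the same for the moment, N m; "gripper_width": opening from 0.0 (shut) to 1.0 (fully open); "gripper_force": force on a finger pad.
Only numpy, scipy, OpenCV 4.12 (cv2) and the standard library are available. Lean on these libraries where they do the work, as an engineer would, in place of code of your own. Each camera call takes 0.05 s, during which the arm holds its last target. There are 200 camera calls.

TASK

Three freshly greased bearings lie loose on the kit tray of a saw that is being overhauled. Push each one flat across the tray with the fingertips until it drops fully home into the empty round pocket of its own size. Nudge them gently, without pinching them or lifting them off the tray, and leave everything else standing where it is.

Things in the scene. Friction and masses are not known exactly. Their poses are not given: they have to be found in the camera images.
- tray: dark plastic kit tray, fixed: flat deck 310 mm (its x) by 540 mm (its y), 22 mm above the bench, in a rim 8 mm thick that stands 8 mm above the deck. Four round pockets 8 mm deep with orange floors are sunk in the deck, each 3 mm wider than its part. Origin on the bench under the tray centre; turned up to 0.2 rad from the world axes.
- bearing_large: large sealed ball bearing lying flat on the tray deck: steel rings, black seals, outside diameter 52 mm, 15 mm thick, bore 20 mm. Origin at the centre of its underside, z up. It slides under about 1 N, and tips into a pocket of its own size once nearly over it; pushed over a larger pocket it would fall into that.
- pocket_large (a point): centre of the mouth, at deck level, of the empty round pocket for the large bearing: 55 mm across, 8 mm deep (the seated bearing stands 7 mm above the deck).
- bearing_mid: mid sealed ball bearing lying flat on the tray deck: steel rings, black seals, outside diameter 40 mm, 12 mm thick, bore 17 mm. Origin at the centre of its underside, z up. It slides under about 1 N, and tips into a pocket of its own size once nearly over it; pushed over a larger pocket it would fall into that.
- pocket_mid (a point): centre of the mouth, at deck level, of the empty round pocket for the mid bearing: 43 mm across, 8 mm deep (the seated bearing stands 4 mm above the deck).
- bearing_small: small sealed ball bearing lying flat on the tray deck: steel rings, black seals, outside diameter 30 mm, 9 mm thick, bore 10 mm. Origin at the centre of its underside, z up. It slides under about 1 N, and tips into a pocket of its own size once nearly over it; pushed over a larger pocket it would fall into that.
- pocket_small (a point): centre of the mouth, at deck level, of the empty round pocket for the small bearing: 33 mm across, 8 mm deep (the seated bearing stands 1 mm above the deck).
- crown_gear: bystander: dark steel bevel gear sitting in the fourth pocket, 44 mm across, hub 30 mm tall (22 mm above the deck). Origin at the centre of its underside, on the pocket floor.
- grease_tin: bystander: red and yellow round tin with a steel lid standing on the deck, 57 mm across, 40 mm tall. Origin at the centre of its underside.
- threadlocker: bystander: little red bottle with white cap standing on the deck, 28 mm across, 46 mm tall. Origin at the centre of its underside.
- pinion: bystander: dark steel toothed pinion standing on the deck, 37 mm across, 30 mm tall. Origin at the centre of its underside.
- hex_key: bystander: steel L-shaped hex key lying on the bench left of the tray, long leg 170 mm along its x, short leg 45 mm, 8 mm thick. Origin at mid long leg.
- screwdriver: bystander: orange-handled screwdriver lying on the bench right of the tray, 200 mm along its x, 26 mm thick. Origin at its middle.
- spray_can: bystander: green spray can standing on the bench at the far right, 65 mm across, 191 mm tall. Origin at the centre of its underside.
- water_bottle: bystander: green bottle standing on the bench at the far left, 72 mm across, 239 mm tall. Origin at the centre of its underside.

How it is judged:
By the outcome, as a careful person would: the job done as asked, in the order asked, and still so for the second after the job is handed in, with the robot touching nothing.
It also fails if it takes over 72 s, if anything falls off the work surface, if the arm or the gripper's body presses on something with over 40 N, if the wrist force passes 120 N, or if a joint passes its speed limit or range.

## Working session

There is one attempt and no reset: what is moved stays moved. The work goes in short steps, Python scripts to look and compute and a tool call to move; the robot and the scene stay as the last step left them, time stands still between calls to the robot, and variables do not carry over. Pictures are saved under pics/ and viewed, at most 10 in all, crops included, and the job is handed in when it is done.

Besides the shell and the picture viewer there is one more tool, called by a JSON object that holds its "api" and its "payload". apply_moves: Moves the arm, as the interface text tells. Scaled input: -1 to 1 covers 20 cm each way for a shift and 360 degrees each way for a turn. Its arguments: {"type":"object","properties":{"commands":{"type":"array"},"newtons":{"type":"number"}},"required":["commands"]}

```bash
mkdir -p pics; python3 - <<'E'
from plant import sensors,cams,arm
import cv2
print(sensors.sense())
for n in("top","scene"):
    im=cams.read_camera(n); cv2.imwrite(f"pics/{n}0.png",cv2.resize(im[:,:,::-1],None,fx=1.5,fy=1.5,interpolation=cv2.INTER_CUBIC)); cv2.imwrite(f"{n}0.png",im[:,:,::-1]); print(cams.camera_info(n))
E
```

```text
{'time': 0.0, 'joints': array([-1.20899431,  0.46842949, -0.01160774,  1.60360222,  0.00600725,
        1.07140158, -0.05628777]), 'dq': array([-8.59697319e-04,  2.30583181e-04,  3.77907069e-04,  1.62212078e-03,
       -4.45767095e-05,  2.44370528e-04, -5.82094632e-04]), 'effort': array([ 6.15300669e-04, -5.32394350e+01,  2.18004588e-02, -2.51303780e+01,
        1.14312745e-02,  7.88474543e-03,  2.80038563e-06]), 'position': array([255.85364807, 596.97751525, 255.31320586]), 'tool_rot': array([-6.31548992e-01, -3.07721670e+00,  2.81271159e-03]), 'ft_force': array([ 0.03783789, -0.21819625, -0.4642994 ]), 'torque': array([ 0.0108975 , -0.03928947, -0.09810451]), 'gripper_force': 0.0, 'gripper_width': 1.0048083106385344}
{'fx': 396.345898815233, 'fy': 396.345898815233, 'cx': 253.7222552234314, 'cy': 191.83623897117755, 'eye': array([3.96733661e+02, 1.06175060e+00, 1.40189682e+03]), 'orientation': array([ 0.08838334, -0.07807069, -1.56599277])}
{'fx': 470.55875749523904, 'fy': 470.55875749523904, 'cx': 249.69620002797382, 'cy': 192.2374416744094, 'eye': array([1253.52029413,  982.54123028,  801.73661981]), 'orientation': array([0.38450413, 1.23232764, 2.25744431])}
```

View pics/top0.png

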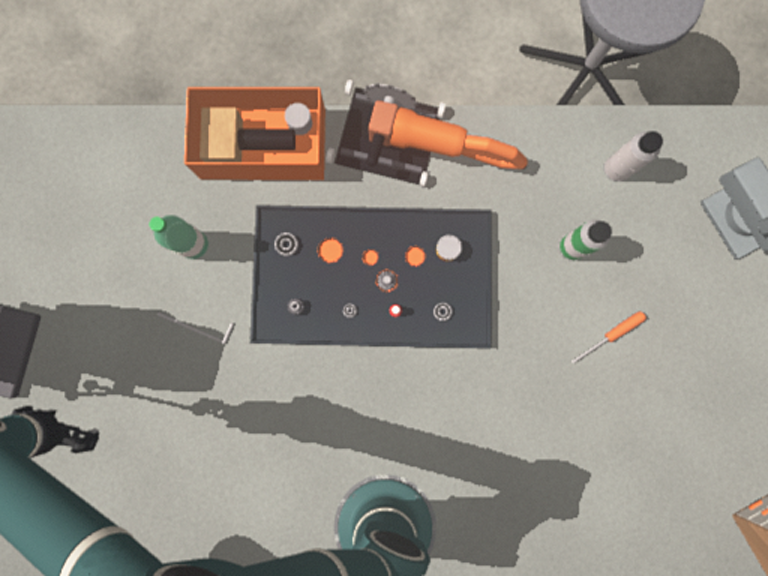

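View pics/scene0.png

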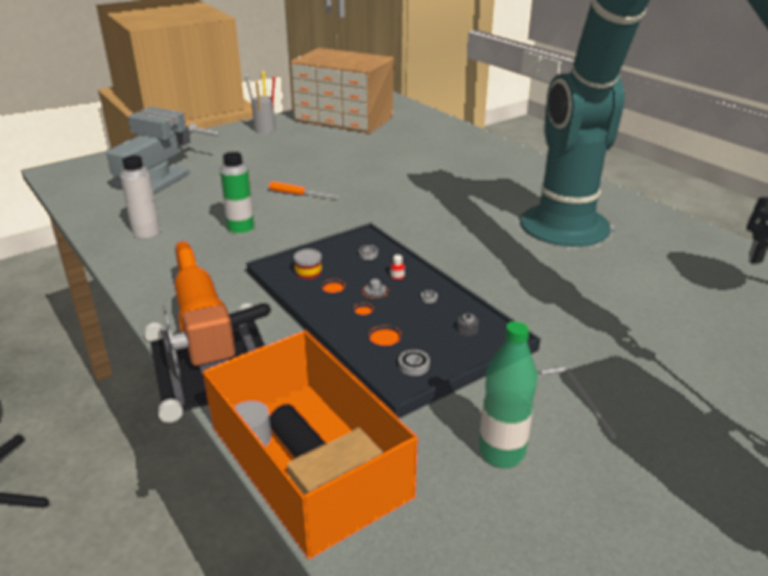

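The top view (1.5x zoom) has these pixel positions:

| Item | Bearing / bystander | Pocket |
|---|---|---|
| Large | (286,244) | (331,250) |
| Small | (349,310) | (371,257) |
| Mid | (442,311) | (415,257) |
| Gear | (387,280) | – |
| Tin | (449,247) | – |
| Threadlocker | (395,310) | – |
| Pinion | (296,306) | – |

The scene view shows the same layout.

```bash
cat > h.py <<'E'
import numpy as np,cv2
from scipy.spatial.transform import Rotation as R
from plant import sensors,cams,arm
def ray(cam,u,v,z):
    c=cams.camera_info(cam); d=R.from_rotvec(c["orientation"]).apply([(u-c["cx"])/c["fx"],-(v-c["cy"])/c["fy"],-1.])
    e=c["eye"]; return (e+d*(z-e[2])/d[2])[:2]
def blob(mask,im,u,v,r):
    m=np.zeros(mask.shape,np.uint8); cv2.circle(m,(int(round(u)),int(round(v))),r,1,-1); ys,xs=np.nonzero(m&mask)
    if len(xs)<6: return None
    (a,b),rad=cv2.minEnclosingCircle(np.c_[xs,ys].astype(np.float32)); return xs.mean(),ys.mean(),a,b,rad,len(xs)
def masks(im):
    h=im.astype(int); org=((h[...,0]>150)&(h[...,0]-h[...,2]>80)).astype(np.uint8)
    g=im.max(2); return org,((g>85)&~org.astype(bool)).astype(np.uint8)
T=dict(bl=(286,244,37,11),bs=(349,310,31,7),bm=(442,311,34,8))
P=dict(pl=(331,250,12),ps=(371,257,8),pm=(415,257,9))
O=dict(gear=(387,280,40,8),tin=(449,247,62,11),thr=(395,310,65,7),pin=(296,306,52,8))
E
python3 - <<'E'
from h import *
im=cv2.imread("top0.png")[:,:,::-1]
org,gr=masks(im)
for D in(T,O):
  for k,(u,v,z,r) in D.items():
    b=blob(gr,im,u/1.5,v/1.5,r); print(k,np.round(b,1),ray("top",*b[:2],z).round(1),ray("top",*b[2:4],z).round(1))
for k,(u,v,r) in P.items():
    b=blob(org,im,u/1.5,v/1.5,r);print(k,np.round(b,1),ray("top",*b[:2],18).round(1),ray("top",*b[2:4],18).round(1))
for c in [(257,206),(494,211),(495,348),(252,342)]: print(ray("top",c[0]/1.5,c[1]/1.5,30).round())
a=im[125:245,155:340]
cv2.imwrite("pics/crop.png",cv2.resize(a[:,:,::-1],None,fx=4,fy=4,interpolation=cv2.INTER_NEAREST))
E
```

```text
bl [189.8 163.6 190.9 163.1  10.9 252. ] [640.4 233.9] [642.4 230.1]
bs [232.5 207.1 233.  207.    7.  127. ] [489.2  83.6] [489.6  82. ]
bm [294.4 207.  294.9 206.8   7.8 153. ] [ 489.9 -130.5] [ 490.8 -132. ]
gear [257.9 186.8 258.  187.    8.  187. ] [559.3  -4. ] [558.5  -4.5]
tin [298.5 165.2 298.7 165.7  10.3 284. ] [ 631.5 -142.7] [ 629.6 -143.6]
thr [262.2 207.1 263.  207.    7.  102. ] [487.3 -18.6] [487.6 -21.4]
pin [195.5 203.7 197.  204.    8.  148. ] [499.1 209. ] [498.  203.9]
pl [220.1 166.7 219.6 166.2   8.5 198. ] [633.2 129.6] [634.9 131.4]
ps [246.8 171.4 246.5 171.5   5.1  77. ] [616.5  35.1] [616.1  36.2]
pm [276.4 170.4 276.  170.4   6.7 126. ] [620.3 -69.3] [620.4 -67.8]
[736. 302.]
[ 725. -256.]
[ 405. -253.]
[416. 306.]
```

View pics/crop.png

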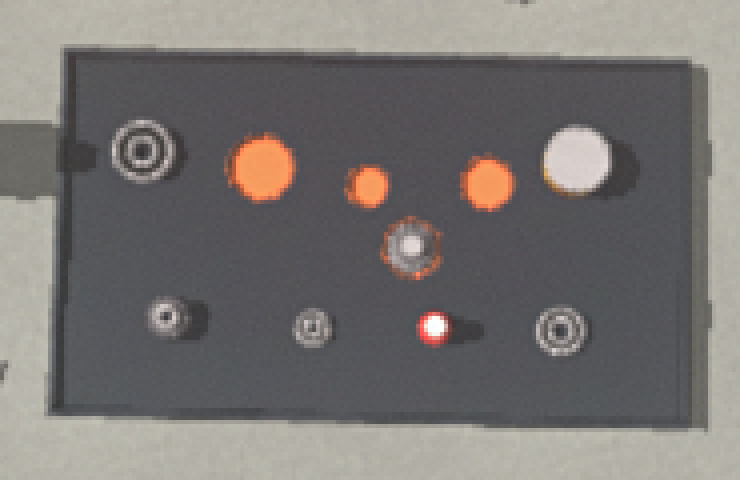

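The crop shows the three ring-marked bearings at crop pixels (142,151), (312,328) and (560,330). The orange pockets are at (262,167), (369,186) and (488,184). The deck leaked into the grey mask, so I'll tighten it and work out the push geometry.

```bash
cat >> h.py <<'E'
def masks(im):
    h=im.astype(int); org=((h[...,0]>100)&(h[...,0]-h[...,2]>35)).astype(np.uint8)
    g=cv2.cvtColor(im,cv2.COLOR_RGB2GRAY); return org,((g>103)).astype(np.uint8)
def plan(xy,tip,d,s=None):
    "shift/turn from measured pose to TCP over xy, z, with tool x along d (or -d)"
    s=s or sensors.sense(); Rm=R.from_rotvec(s["tool_rot"]); x=np.r_[np.array(d,float),0]; x/=np.linalg.norm(x)
    best=None
    for q in(x,-x):
        G=R.from_matrix(np.c_[q,np.cross([0,0,-1],q),[0,0,-1]]); w=(Rm.inv()*G).as_rotvec()
        if best is None or np.linalg.norm(w)<np.linalg.norm(best): best=w
    return np.round(Rm.inv().apply(np.r_[xy,tip]-s["position"])/200,4),np.round(best/2/np.pi,4)
E
python3 - <<'E'
from h import *
im=cv2.imread("top0.png")[:,:,::-1]
org,gr=masks(im); X={}
for k,(u,v,z,r) in {**T,**O}.items():
    b=blob(gr,im,u/1.5,v/1.5,r+2); X[k]=(ray("top",*b[:2],z)+ray("top",*b[2:4],z))/2; print(k,np.round(b,1),ray("top",*b[:2],z).round(1),ray("top",*b[2:4],z).round(1))
for k,(u,v,r) in P.items():
    b=blob(org,im,u/1.5,v/1.5,r+2);X[k]=ray("top",*b[:2],20);print(k,np.round(b,1),ray("top",*b[:2],20).round(1),ray("top",*b[2:4],20).round(1))
for c in "lsm":
    d=X["p"+c]-X["b"+c];print(c,d.round(1),np.hypot(*d).round(1),(d/np.hypot(*d)).round(4))
s=sensors.sense();print(R.from_rotvec(s["tool_rot"]).as_matrix().round(3))
# bearing -> stand-off point
for c,so in (("l",48),("s",45),("m",48)):
    d=X["p"+c]-X["b"+c];d/=np.hypot(*d); q=X["b"+c]-so*d; print(c,q.round(1),plan(q,120,d))
E
```

```text
bl [190.2 162.3 190.1 162.2   8.  135. ] [645.  232.6] [645.4 233.1]
bs [232.5 206.7 232.6 206.7   4.9  72. ] [490.6  83.7] [490.6  83.2]
bm [294.7 207.3 294.7 207.2   6.4 108. ] [ 489.  -131.6] [ 489.3 -131.3]
gear [256.9 186.9 257.5 186.8   7.8 142. ] [ 5.588e+02 -5.000e-01] [559.3  -2.6]
tin [298.8 164.5 298.8 164.7   9.  247. ] [ 633.7 -143.7] [ 633.2 -144. ]
thr [262.7 206.6 262.5 206.5   3.8  49. ] [489.  -20.3] [489.3 -19.7]
pin [195.6 203.7 196.1 203.5   5.   62. ] [499.1 208.7] [499.7 207.1]
pl [219.8 166.5 219.6 166.5   8.8 236. ] [633.3 130.4] [633.6 131.4]
ps [246.4 171.  246.2 171.    5.8 101. ] [617.5  36.5] [617.6  37.2]
pm [276.3 170.5 276.  170.5   7.2 156. ] [619.7 -68.9] [619.7 -67.9]
l [ -11.9 -102.5] 103.2 [-0.1152 -0.9933]
s [126.9 -47. ] 135.4 [ 0.9378 -0.3473]
m [130.5  62.5] 144.7 [0.9019 0.4319]
[[-0.919  0.394 -0.001]
 [ 0.394  0.919 -0.002]
 [-0.    -0.002 -1.   ]]
l [650.7 280.5] (array([-2.4379, -0.6756,  0.6785]), array([-2.000e-04,  2.000e-04,  2.039e-01]))
s [448.4  99.1] (array([-1.8653, -1.908 ,  0.6804]), array([-0.0003,  0.    , -0.008 ]))
m [ 445.9 -152.2] (array([-2.3487, -3.0677,  0.6823]), array([-2.000e-04, -1.000e-04, -1.355e-01]))
```

{"api": "apply_moves", "payload": {"commands": [[[-0.1525, -0.11, 0.0525, 0, 0, 0, 0.75], [-0.305, -0.22, 0.105, 0, 0, 0, 0.75], [-0.4575, -0.33, 0.1575, 0, 0, 0, 0.75], [-0.61, -0.44, 0.21, 0, 0, 0, 0.75], [-0.7625, -0.549, 0.2625, 0, 0, 0, 0.75]]]}}

```text
time: 0.52
position: [353.4, 434.6, 203.1]
tool_rot: [-0.631, -3.077, 0.001]
ft_force: [0.7, 0.1, -0.7]
gripper_width: 0.299
gripper_force: 0.0
```

{"api": "apply_moves", "payload": {"commands": [[[-0.1525, -0.11, 0.0525, 0, 0, 0, 0.75], [-0.305, -0.22, 0.105, 0, 0, 0, 0.75], [-0.4575, -0.33, 0.1575, 0, 0, 0, 0.75], [-0.61, -0.44, 0.21, 0, 0, 0, 0.75], [-0.7625, -0.549, 0.2625, 0, 0, 0, 0.75]]]}}

```text
time: 0.93
position: [450.3, 273.7, 150.7]
tool_rot: [-0.631, -3.077, 0.0]
ft_force: [0.6, 0.4, 0.1]
gripper_width: 0.25
gripper_force: 0.0
```

{"api": "apply_moves", "payload": {"commands": [[[0, 0, 0, 0, 0, 0.018, 0.75], [0, 0, 0, 0, 0, 0.036, 0.75], [0, 0, 0, 0, 0, 0.054, 0.75], [0, 0, 0, 0, 0, 0.07, 0.75], [0, 0, 0, 0, 0, 0.07, 0.75]]]}}

```text
time: 1.35
position: [449.7, 275.2, 150.9]
tool_rot: [-1.291, -2.864, 0.001]
ft_force: [-1.5, 1.2, -0.2]
gripper_width: 0.254
gripper_force: 0.0
```

{"api": "apply_moves", "payload": {"commands": [[[0, 0, 0, 0, 0, 0.018, 0.75], [0, 0, 0, 0, 0, 0.036, 0.75], [0, 0, 0, 0, 0, 0.054, 0.75], [0, 0, 0, 0, 0, 0.07, 0.75], [0, 0, 0, 0, 0, 0.07, 0.75]]]}}

```text
time: 1.77
position: [449.7, 275.5, 151.1]
tool_rot: [1.881, 2.516, -0.001]
ft_force: [0.4, 0.4, -0.1]
gripper_width: 0.252
gripper_force: 0.0
```

{"api": "apply_moves", "payload": {"commands": [[[0, 0, 0, 0, 0, 0.018, 0.75], [0, 0, 0, 0, 0, 0.036, 0.75], [0, 0, 0, 0, 0, 0.054, 0.75], [0, 0, 0, 0, 0, 0.064, 0.75], [0, 0, 0, 0, 0, 0.064, 0.75]]]}}

```text
time: 2.18
position: [449.7, 275.6, 151.1]
tool_rot: [2.343, 2.093, -0.001]
ft_force: [0.6, 0.1, -0.0]
gripper_width: 0.254
gripper_force: 0.0
```

```bash
python3 - <<'E'
from h import *
s=sensors.sense();print(s["time"],s["position"],s["gripper_width"],s["joints"].round(2),s["ft_force"].round(1))
d=np.array([-.1152,-.9933]);q=np.array([645.2,232.8])-43*d
print(q,plan(q,80,d)); print(R.from_rotvec(s["tool_rot"]).as_matrix().round(3))
E
```

```text
2.1833 [449.68358793 275.56236768 151.13622137] 0.2536214509569264 [-0.92  0.42  0.37  2.01 -0.22  0.76 -0.53] [ 0.6  0.1 -0. ]
[650.1536 275.5119] (array([0.1123, 0.9961, 0.3555]), array([-0.    ,  0.0001,  0.0005]))
[[ 0.112  0.994 -0.   ]
 [ 0.994 -0.112 -0.   ]
 [-0.    -0.    -1.   ]]
```

{"api": "apply_moves", "payload": {"commands": [[[0.022, 0.2, 0.05, 0, 0, 0, 0.75], [0.045, 0.4, 0.1, 0, 0, 0, 0.75], [0.067, 0.6, 0.15, 0, 0, 0, 0.75], [0.09, 0.8, 0.2, 0, 0, 0, 0.75], [0.112, 0.996, 0.25, 0, 0, 0, 0.75]]]}}

```text
time: 2.6
position: [652.0, 274.6, 100.5]
tool_rot: [-2.339, -2.096, 0.0]
ft_force: [0.8, 0.1, 1.0]
gripper_width: 0.25
gripper_force: 0.0
```

{"api": "apply_moves", "payload": {"commands": [[[0, 0, 0.06, 0, 0, 0, 0.75], [0, 0, 0.12, 0, 0, 0, 0.75], [0, 0, 0.18, 0, 0, 0, 0.75], [0, 0, 0.23, 0, 0, 0, 0.75], [0, 0, 0.25, 0, 0, 0, 0.75]]]}}

```text
time: 3.02
position: [648.0, 275.1, 49.3]
tool_rot: [-2.342, -2.091, 0.005]
ft_force: [0.1, 0.4, 0.6]
gripper_width: 0.252
gripper_force: 0.0
```

```bash
python3 - <<'E'
from h import *
s=sensors.sense();print(s["time"],s["position"],s["ft_force"].round(1))
im=cams.read_camera("scene"); cv2.imwrite("pics/s1.png",cv2.resize(im[170:330,170:370,::-1],None,fx=3.5,fy=3.5,interpolation=cv2.INTER_CUBIC))
E
```

```text
3.0167 [647.98574834 275.08282385  49.25359173] [0.1 0.4 0.6]
```

View pics/s1.png

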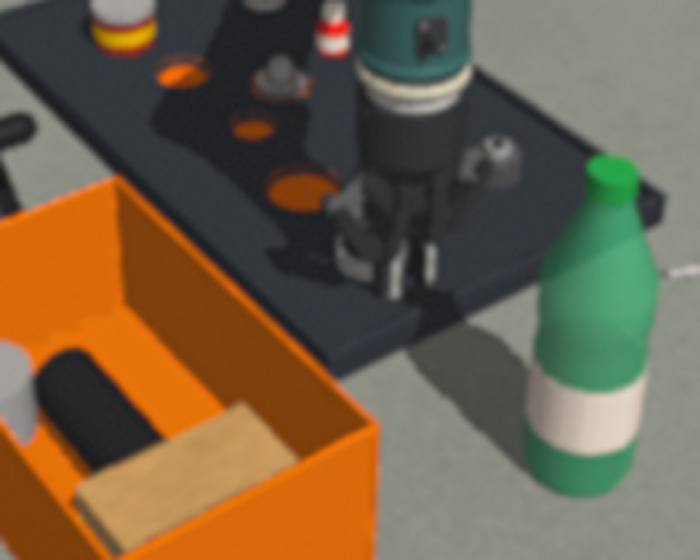

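The scene crop shows both fingertips low behind the large bearing, at about (395,280) and (430,260), with the pocket ahead at (300,190).

{"api": "apply_moves", "payload": {"commands": [[[-0.02, 0.008, 0, 0, 0, 0, 0.75], [-0.05, 0.008, 0, 0, 0, 0, 0.75], [-0.09, 0.008, 0, 0, 0, 0, 0.75], [-0.13, 0.008, 0, 0, 0, 0, 0.75], [-0.17, 0.008, 0, 0, 0, 0, 0.75]]]}}

```text
time: 3.48
position: [648.3, 239.8, 52.2]
tool_rot: [2.346, 2.088, 0.002]
ft_force: [0.5, 1.4, 0.6]
gripper_width: 0.251
gripper_force: 0.6
```

{"api": "apply_moves", "payload": {"commands": [[[-0.04, 0, 0, 0, 0, 0, 0.75], [-0.08, 0, 0, 0, 0, 0, 0.75], [-0.12, 0, 0, 0, 0, 0, 0.75], [-0.16, 0, 0, 0, 0, 0, 0.75], [-0.18, 0, 0, 0, 0, 0, 0.75]]]}}

```text
time: 3.9
position: [643.8, 203.1, 51.4]
tool_rot: [2.347, 2.087, -0.001]
ft_force: [0.5, 0.8, 1.2]
gripper_width: 0.252
gripper_force: 0.6
```

```bash
python3 - <<'E'
from h import *
s=sensors.sense();print(s["time"],s["position"],s["ft_force"].round(1))
im=cams.read_camera("scene"); a=im[170:330,170:370,::-1]; b=cams.read_camera("top")[140:190,170:270,::-1]
a=cv2.resize(a,(500,400),interpolation=cv2.INTER_CUBIC);b=cv2.resize(b,(500,250),interpolation=cv2.INTER_CUBIC)
cv2.imwrite("pics/s2.png",cv2.resize(np.vstack([a[:320],b]),None,fx=1,fy=1))
E
```

```text
3.9 [643.8405114  203.1013962   51.36767996] [0.5 0.8 1.2]
```

View pics/s2.png

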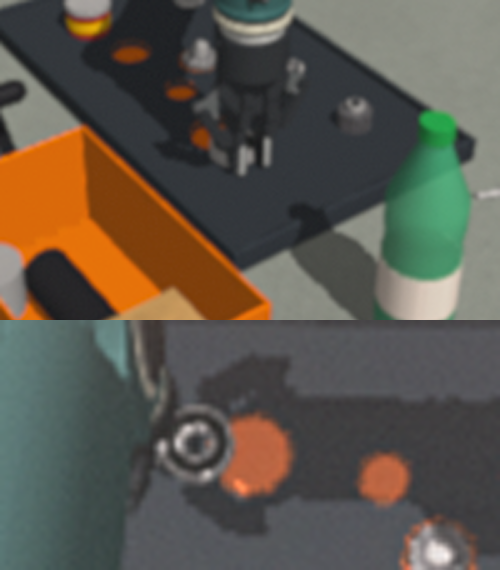

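The strip shows the large bearing nested against the fingers at (195,444), just left of its pocket at (254,455). I'll measure the remaining offset.

```bash
cat >> h.py <<'E'
def circ(n,u,v,r,z,im=None,thr=103):
    "bearing centre near raw px"
    im=cams.read_camera("top") if im is None else im
    g=cv2.cvtColor(im,cv2.COLOR_RGB2GRAY); g=cv2.resize(g,None,fx=6,fy=6,interpolation=cv2.INTER_CUBIC); x0,y0=int(6*u)-90,int(6*v)-90
    c=cv2.HoughCircles(cv2.GaussianBlur(g[y0:y0+180,x0:x0+180],(7,7),2),cv2.HOUGH_GRADIENT,1,20,param1=60,param2=12,minRadius=int(6*r-5),maxRadius=int(6*r+5))
    c=c[0][:3]; return [(ray("top",(a+x0+.5)/6-.5,(b+y0+.5)/6-.5,z).round(1),round(float(q)/6,1)) for a,b,q in c]
E
python3 - <<'E'
from h import *
im=cams.read_camera("top"); im0=cv2.imread("top0.png")[:,:,::-1]
print(circ("bl",190.2,162.3,7.6,37,im0),circ("pl",219.8,166.5,8,20,im0))
print(circ("bl",209,164.8,7.6,37,im)); print("P",circ("pl",220.5,167,8,20,im))
print(sensors.sense()["position"])
E
```

```text
[(array([645. , 233.3]), 7.7)] [(array([634.6, 128.7]), 7.2)]
[(array([636.3, 169.1]), 7.0)]Traceback (most recent call last):
  File "<stdin>", line 4, in <module>
  File "h.py", line 33, in circ
    c=c[0][:3]; return [(ray("top",(a+x0+.5)/6-.5,(b+y0+.5)/6-.5,z).round(1),round(float(q)/6,1)) for a,b,q in c]
      ~^^^
TypeError: 'NoneType' object is not subscriptable
```

{"api": "apply_moves", "payload": {"commands": [[[-0.035, 0, 0, 0, 0, 0, 0.75], [-0.07, 0, 0, 0, 0, 0, 0.75], [-0.105, 0, 0, 0, 0, 0, 0.75], [-0.135, 0, 0, 0, 0, 0, 0.75], [-0.15, 0, 0, 0, 0, 0, 0.75]]]}}

```text
time: 4.47
position: [640.4, 173.6, 51.4]
tool_rot: [2.347, 2.087, -0.001]
ft_force: [0.3, 1.4, -0.0]
gripper_width: 0.25
gripper_force: 0.5
```

{"api": "apply_moves", "payload": {"commands": [[[-0.01, 0, 0, 0, 0, 0, 0.75], [-0.02, 0, 0, 0, 0, 0, 0.75], [-0.03, 0, 0, 0, 0, 0, 0.75]]]}}

```text
time: 4.72
position: [639.6, 169.2, 51.2]
tool_rot: [-2.346, -2.089, 0.0]
ft_force: [0.0, 0.7, 0.9]
gripper_width: 0.251
gripper_force: 0.2
```

```bash
python3 - <<'E'
from h import *
s=sensors.sense();print(s["time"],s["position"],s["ft_force"].round(1))
im=cams.read_camera("scene"); a=im[170:290,170:330,::-1]; b=cams.read_camera("top")[140:190,170:270,::-1]
a=cv2.resize(a,(480,360),interpolation=cv2.INTER_CUBIC);b=cv2.resize(b,(480,240),interpolation=cv2.INTER_CUBIC)
cv2.imwrite("pics/s3.png",np.vstack([a,b]))
E
```

```text
4.7167 [639.60913753 169.15085876  51.23776114] [0.  0.7 0.9]
```

View pics/s3.png

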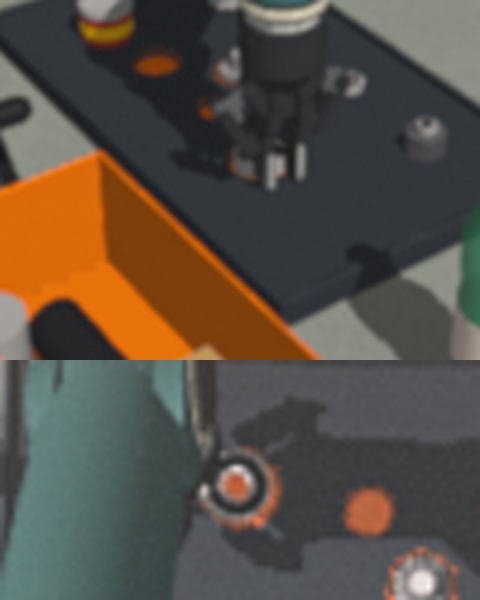

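The bearing is mostly over its pocket, with an orange crescent still showing on the right at (270,490). A few millimetres remain.

{"api": "apply_moves", "payload": {"commands": [[[-0.005, 0, 0, 0, 0, 0, 0.75], [-0.01, 0, 0, 0, 0, 0, 0.75], [-0.015, 0, 0, 0, 0, 0, 0.75], [-0.02, 0, 0, 0, 0, 0, 0.75], [-0.02, 0, 0, 0, 0, 0, 0.75]]]}}

```text
time: 5.23
position: [639.2, 165.1, 51.3]
tool_rot: [2.346, 2.089, -0.0]
ft_force: [-0.2, -0.1, 0.5]
gripper_width: 0.249
gripper_force: 0.2
```

```bash
python3 - <<'E'
from h import *
s=sensors.sense();print(s["time"],s["position"],s["ft_force"].round(1))
im=cams.read_camera("scene"); a=im[190:260,210:310,::-1]; b=cams.read_camera("top")[140:190,180:270,::-1]
a=cv2.resize(a,(450,315),interpolation=cv2.INTER_CUBIC);b=cv2.resize(b,(450,250),interpolation=cv2.INTER_CUBIC)
cv2.imwrite("pics/s4.png",np.vstack([a,b]))
E
```

```text
5.2333 [639.20534718 165.05830078  51.31124104] [-0.2 -0.1  0.5]
```

View pics/s4.png

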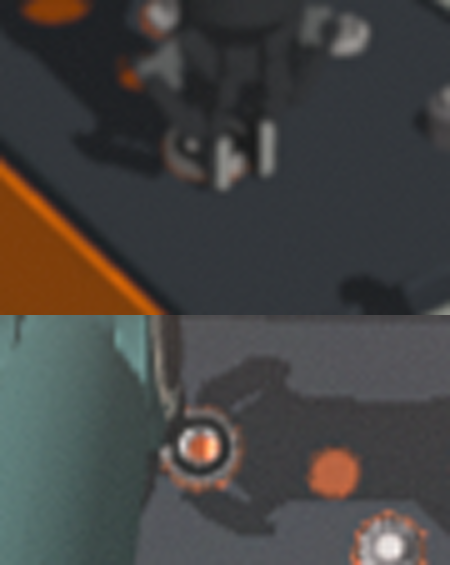

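The orange gap is now an even ring around the bearing at (200,447), and the push force fell to zero, so it has dropped in. I'll back off, lift and go to the small bearing.

{"api": "apply_moves", "payload": {"commands": [[[0.05, 0, 0, 0, 0, 0, 0.75], [0.1, 0, 0, 0, 0, 0, 0.75], [0.1, 0, -0.15, 0, 0, 0, 0.75], [0.1, 0, -0.3, 0, 0, 0, 0.75], [0.1, 0, -0.4, 0, 0, 0, 0.75]]]}}

```text
time: 5.75
position: [642.3, 187.2, 133.5]
tool_rot: [2.344, 2.091, 0.004]
ft_force: [1.1, -0.9, -0.1]
gripper_width: 0.254
gripper_force: 0.0
```

{"api": "apply_moves", "payload": {"commands": [[[-0.1, -0.17, 0, 0, 0, 0, 0.75], [-0.21, -0.34, 0, 0, 0, 0, 0.75], [-0.32, -0.52, 0, 0, 0, 0, 0.75], [-0.43, -0.7, 0, 0, 0, 0, 0.75], [-0.54, -0.87, 0, 0, 0, 0, 0.75]]]}}

```text
time: 6.17
position: [454.6, 98.7, 131.4]
tool_rot: [-2.344, -2.091, -0.001]
ft_force: [0.2, -1.1, 0.9]
gripper_width: 0.249
gripper_force: 0.0
```

{"api": "apply_moves", "payload": {"commands": [[[0, 0, 0, 0, 0, -0.018, 0.75], [0, 0, 0, 0, 0, -0.036, 0.75], [0, 0, 0, 0, 0, -0.054, 0.75], [0, 0, 0, 0, 0, -0.07, 0.75], [0, 0, 0, 0, 0, -0.07, 0.75]]]}}

```text
time: 6.58
position: [456.6, 99.2, 131.7]
tool_rot: [1.829, 2.554, 0.002]
ft_force: [0.3, 0.2, -1.0]
gripper_width: 0.246
gripper_force: 0.0
```

{"api": "apply_moves", "payload": {"commands": [[[0, 0, 0, 0, 0, -0.018, 0.75], [0, 0, 0, 0, 0, -0.036, 0.75], [0, 0, 0, 0, 0, -0.054, 0.75], [0, 0, 0, 0, 0, -0.07, 0.75], [0, 0, 0, 0, 0, -0.07, 0.75]]]}}

```text
time: 7.0
position: [456.5, 98.7, 131.4]
tool_rot: [1.233, 2.889, 0.001]
ft_force: [-1.1, 0.3, 0.2]
gripper_width: 0.249
gripper_force: 0.0
```

{"api": "apply_moves", "payload": {"commands": [[[0, 0, 0, 0, 0, -0.018, 0.75], [0, 0, 0, 0, 0, -0.036, 0.75], [0, 0, 0, 0, 0, -0.054, 0.75], [0, 0, 0, 0, 0, -0.072, 0.75], [0, 0, 0, 0, 0, -0.072, 0.75]]]}}

```text
time: 7.42
position: [456.3, 98.4, 131.3]
tool_rot: [-0.556, -3.092, -0.001]
ft_force: [0.4, -0.1, -0.4]
gripper_width: 0.255
gripper_force: 0.0
```

```bash
python3 - <<'E'
from h import *
s=sensors.sense();print(s["time"],s["position"],s["joints"].round(2),s["ft_force"].round(1))
d=np.array([126.9,-46.8]);d/=np.hypot(*d);q=np.array([490.6,83.5])-37*d
print(q,plan(q,50,d)); print(R.from_rotvec(s["tool_rot"]).as_matrix().round(3))
im=cams.read_camera("top");cv2.imwrite("top2.png",im[:,:,::-1])
print("L at z=29",circ("bl",219.8,166.5,7.6,29,im))
E
```

```text
7.4167 [456.33681031  98.43712503 131.31915059] [-0.35  0.35  0.07  2.14 -0.04  0.65  0.97] [ 0.4 -0.1 -0.4]
[455.88551     96.30250695] (array([-0.0016, -0.0109,  0.4066]), array([ 0.0001, -0.    , -0.0004]))
[[-0.937  0.349  0.   ]
 [ 0.349  0.937  0.   ]
 [ 0.     0.    -1.   ]]
L at z=29 [(array([638.4, 131.4]), 6.9)]
```

{"api": "apply_moves", "payload": {"commands": [[[0, -0.011, 0.1, 0, 0, 0, 0.75], [0, -0.011, 0.2, 0, 0, 0, 0.75], [0, -0.011, 0.3, 0, 0, 0, 0.75], [0, -0.011, 0.38, 0, 0, 0, 0.75], [0, -0.011, 0.411, 0, 0, 0, 0.75]]]}}

```text
time: 7.88
position: [454.3, 95.7, 47.2]
tool_rot: [-0.561, -3.088, 0.003]
ft_force: [-0.4, 0.5, -0.1]
gripper_width: 0.246
gripper_force: 0.1
```

{"api": "apply_moves", "payload": {"commands": [[[-0.03, 0, 0, 0, 0, 0, 0.75], [-0.06, 0, 0, 0, 0, 0, 0.75], [-0.09, 0, 0, 0, 0, 0, 0.75], [-0.13, 0, 0, 0, 0, 0, 0.75], [-0.17, 0, 0, 0, 0, 0, 0.75]]]}}

```text
time: 8.3
position: [488.5, 83.9, 49.6]
tool_rot: [0.556, 3.091, 0.001]
ft_force: [0.2, 0.3, -0.5]
gripper_width: 0.252
gripper_force: 0.1
```

{"api": "apply_moves", "payload": {"commands": [[[-0.04, 0, 0, 0, 0, 0, 0.75], [-0.08, 0, 0, 0, 0, 0, 0.75], [-0.12, 0, 0, 0, 0, 0, 0.75], [-0.16, 0, 0, 0, 0, 0, 0.75], [-0.2, 0, 0, 0, 0, 0, 0.75]]]}}

```text
time: 8.72
position: [525.6, 69.8, 49.1]
tool_rot: [-0.555, -3.092, -0.0]
ft_force: [-0.5, -1.0, -0.1]
gripper_width: 0.249
gripper_force: 0.2
```

```bash
python3 - <<'E'
from h import *
s=sensors.sense();print(s["time"],s["position"],s["ft_force"].round(1))
im=cams.read_camera("scene"); a=im[160:260,190:330,::-1]; b=cams.read_camera("top")[150:220,180:310,::-1]
a=cv2.resize(a,(420,300),interpolation=cv2.INTER_CUBIC);b=cv2.resize(b,(520,280),interpolation=cv2.INTER_CUBIC)
a=cv2.copyMakeBorder(a,0,0,0,100,0)
cv2.imwrite("pics/s5.png",np.vstack([a,b]))
E
```

```text
8.7167 [525.5867793   69.82945409  49.098263  ] [-0.5 -1.  -0.1]
```

View pics/s5.png

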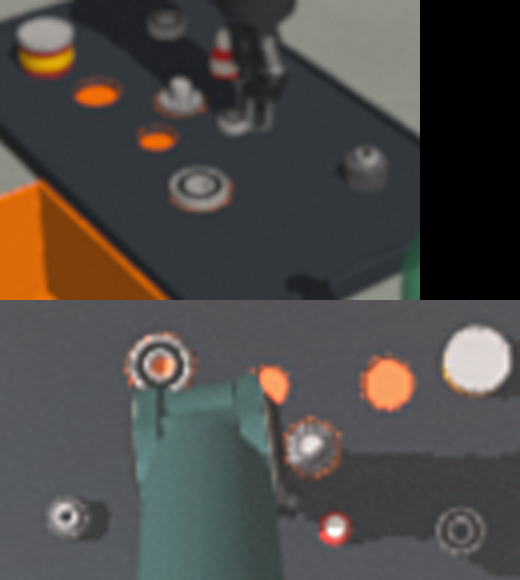

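The scene half shows the large bearing seated flush at (200,187). The small bearing is ahead of the fingers at (235,122), with its pocket at (157,140). I'll push on in two steps and then measure from the scene camera.

{"api": "apply_moves", "payload": {"commands": [[[-0.04, 0, 0, 0, 0, 0, 0.75], [-0.08, 0, 0, 0, 0, 0, 0.75], [-0.12, 0, 0, 0, 0, 0, 0.75], [-0.16, 0, 0, 0, 0, 0, 0.75], [-0.2, 0, 0, 0, 0, 0, 0.75]]]}}

```text
time: 9.23
position: [563.3, 56.0, 49.1]
tool_rot: [0.554, 3.092, 0.0]
ft_force: [-0.5, 0.3, 0.7]
gripper_width: 0.25
gripper_force: 0.1
```

{"api": "apply_moves", "payload": {"commands": [[[-0.025, 0, 0, 0, 0, 0, 0.75], [-0.05, 0, 0, 0, 0, 0, 0.75], [-0.075, 0, 0, 0, 0, 0, 0.75], [-0.09, 0, 0, 0, 0, 0, 0.75], [-0.09, 0, 0, 0, 0, 0, 0.75]]]}}

```text
time: 9.65
position: [579.9, 49.7, 49.1]
tool_rot: [0.555, 3.092, 0.0]
ft_force: [0.3, -0.1, -0.4]
gripper_width: 0.249
gripper_force: 0.0
```

```bash
python3 - <<'E'
from h import *
s=sensors.sense();print(s["time"],s["position"],s["ft_force"].round(1))
im=cams.read_camera("scene"); a=im[175:235,215:295,::-1]; print(ray("scene",242.3,206.7,22),ray("scene",268.3,200.7,31))
a=cv2.resize(a,(480,360),interpolation=cv2.INTER_CUBIC); b=cams.read_camera("top")[150:200,210:290,::-1];b=cv2.resize(b,(320,200),interpolation=cv2.INTER_CUBIC)
cv2.imwrite("pics/s6.png",np.vstack([a,cv2.copyMakeBorder(b,0,0,0,160,0)]))
E
```

```text
9.65 [579.85990419  49.71691295  49.11884219] [ 0.3 -0.1 -0.4]
[622.29331687  44.57253617] [550.00880406  74.4407374 ]
```

View pics/s6.png

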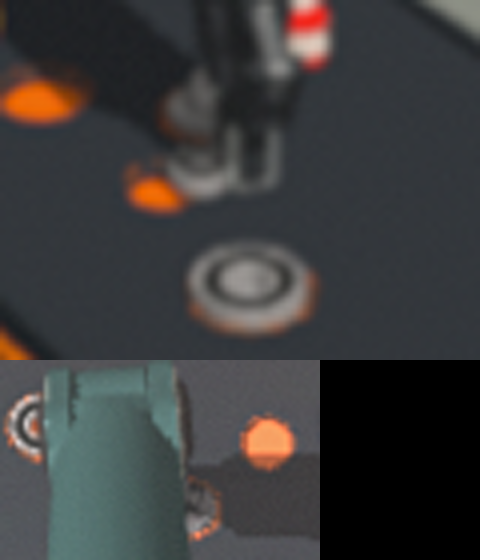

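The small bearing at crop (203,170) is aimed at its pocket at (155,190), with about 18 mm to go.

{"api": "apply_moves", "payload": {"commands": [[[-0.02, 0, 0, 0, 0, 0, 0.75], [-0.04, 0, 0, 0, 0, 0, 0.75], [-0.055, 0, 0, 0, 0, 0, 0.75], [-0.065, 0, 0, 0, 0, 0, 0.75], [-0.07, 0, 0, 0, 0, 0, 0.75]]]}}

```text
time: 10.17
position: [592.8, 45.0, 49.1]
tool_rot: [0.554, 3.092, -0.0]
ft_force: [0.1, 0.3, 0.1]
gripper_width: 0.252
gripper_force: 0.0
```

{"api": "apply_moves", "payload": {"commands": [[[-0.005, 0, 0, 0, 0, 0, 0.75], [-0.01, 0, 0, 0, 0, 0, 0.75], [-0.015, 0, 0, 0, 0, 0, 0.75], [-0.02, 0, 0, 0, 0, 0, 0.75], [-0.02, 0, 0, 0, 0, 0, 0.75]]]}}

```text
time: 10.58
position: [596.3, 43.8, 49.1]
tool_rot: [0.554, 3.092, 0.0]
ft_force: [1.4, -0.2, -0.4]
gripper_width: 0.248
gripper_force: 0.0
```

```bash
python3 - <<'E'
from h import *
s=sensors.sense();print(s["time"],s["position"],s["ft_force"].round(1))
im=cams.read_camera("scene"); a=im[180:230,220:280,::-1]
cv2.imwrite("pics/s7.png",cv2.resize(a,(480,400),interpolation=cv2.INTER_CUBIC))
E
```

```text
10.5833 [596.28882914  43.75084616  49.12040349] [ 1.4 -0.2 -0.4]
```

View pics/s7.png

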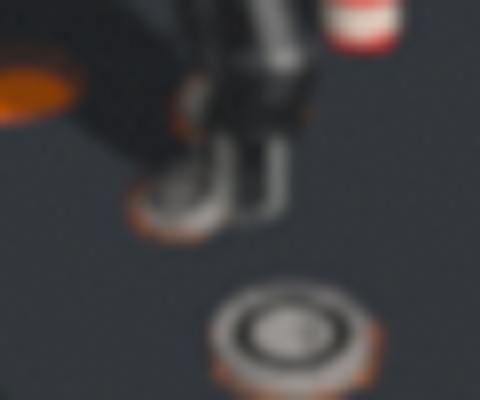

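The small bearing sits over its pocket at (180,200), with a sliver of orange on the near side at (140,215). That was my tenth picture, so I'm working from numbers from here. I'll push slightly further, then back off and measure.

{"api": "apply_moves", "payload": {"commands": [[[-0.004, 0, 0, 0, 0, 0, 0.75], [-0.008, 0, 0, 0, 0, 0, 0.75], [-0.012, 0, 0, 0, 0, 0, 0.75], [-0.012, 0, 0, 0, 0, 0, 0.75]]]}}

```text
time: 10.97
position: [598.6, 42.9, 49.2]
tool_rot: [0.554, 3.092, 0.0]
ft_force: [0.5, -0.2, -0.8]
gripper_width: 0.246
gripper_force: 0.0
```

{"api": "apply_moves", "payload": {"commands": [[[0.05, 0, 0, 0, 0, 0, 0.75], [0.15, 0, 0, 0, 0, 0, 0.75], [0.15, 0, -0.15, 0, 0, 0, 0.75], [0.15, 0, -0.3, 0, 0, 0, 0.75], [0.15, 0, -0.4, 0, 0, 0, 0.75]]]}}

```text
time: 11.38
position: [569.8, 54.0, 131.0]
tool_rot: [0.553, 3.092, 0.001]
ft_force: [0.7, 0.3, 0.5]
gripper_width: 0.25
gripper_force: 0.0
```

{"api": "apply_moves", "payload": {"commands": [[[0.15, 0, 0, 0, 0, 0, 0.75], [0.3, 0, 0, 0, 0, 0, 0.75], [0.45, 0, 0, 0, 0, 0, 0.75], [0.6, 0, 0, 0, 0, 0, 0.75], [0.6, 0, 0, 0, 0, 0, 0.75]]]}}

```text
time: 11.8
position: [451.0, 96.9, 128.5]
tool_rot: [-0.546, -3.088, 0.002]
ft_force: [-0.9, 0.8, -0.4]
gripper_width: 0.249
gripper_force: 0.0
```

```bash
cat >> h.py <<'E'
def tri(u1,v1,u2,v2):
    L=[]
    for c,u,v in(("top",u1,v1),("scene",u2,v2)):
        i=cams.camera_info(c); d=R.from_rotvec(i["orientation"]).apply([(u-i["cx"])/i["fx"],-(v-i["cy"])/i["fy"],-1.]); L.append((i["eye"],d/np.linalg.norm(d)))
    A=np.vstack([np.eye(3)-np.outer(d,d) for _,d in L]); b=np.concatenate([(np.eye(3)-np.outer(d,d))@e for e,d in L]); return np.linalg.lstsq(A,b,rcond=None)[0].round(1)
def proj(c,p):
    i=cams.camera_info(c); q=R.from_rotvec(i["orientation"]).inv().apply(np.array(p)-i["eye"]); return np.array([i["cx"]+i["fx"]*q[0]/-q[2],i["cy"]-i["fy"]*q[1]/-q[2]])
def bright(im,u,v,r,thr):
    "ring centre: ellipse fit on outer contour of neutral bright pixels; also px count of orange"
    h=im.astype(int); n=((h.min(2)>thr)&(h[...,0]-h[...,2]<30)).astype(np.uint8); o=((h[...,0]-h[...,2]>35)).astype(np.uint8)
    b=blob(n,im,u,v,r); q=blob(o,im,u,v,r); ys,xs=np.nonzero(n); k=np.hypot(xs-u,ys-v)<r; xs,ys=xs[k],ys[k]
    return None if b is None else (np.round([(xs.min()+xs.max())/2,(ys.min()+ys.max())/2,np.ptp(xs)+1,np.ptp(ys)+1],1),np.round(b[:2],1),None if q is None else np.round([*q[:2],q[5]],1))
E
python3 - <<'E'
from h import *
s=sensors.sense();print(s["time"],s["position"])
t=cams.read_camera("top");c=cams.read_camera("scene");cv2.imwrite("t8.png",t[:,:,::-1]);cv2.imwrite("c8.png",c[:,:,::-1])
c0=cv2.imread("scene0.png")[:,:,::-1]; t0=cv2.imread("top0.png")[:,:,::-1]
# reference: unseated small and large at start, projected & measured
for n,p,im_t,im_c,r in(("small start",(490.6,83.5,31),t0,c0,7),("large start",(645,233,37),t0,c0,11),("mid start",(489.2,-131.4,34),t0,c0,9),("small now",(617.5,36.9,24),t,c,7),("large now",(635,131,29),t,c,11)):
    a,b=proj("top",p),proj("scene",p); A=bright(im_t,*a,r,100);B=bright(im_c,*b,r,100); print(n,a.round(1),b.round(1),"\n  T",A,"\n  S",B)
    if A and B: print("  tri",tri(*A[1],*B[1]))
E
```

```text
11.8 [450.96933699  96.91298286 128.47633213]
small start [232.6 206.7] [286.  195.6] 
  T (array([232.5, 206.5,  10. ,  10. ]), array([232.5, 206.6]), None) 
  S (array([286. , 197.5,  11. ,   8. ]), array([285.8, 197.5]), None)
  tri [491.4  84.   24.8]
large start [190.1 162.3] [276.1 238.3] 
  T (array([190.5, 162.5,  16. ,  16. ]), array([190.2, 162.4]), None) 
  S (array([276., 241.,  21.,  17.]), array([276.2, 241.6]), None)
  tri [646.1 234.6  27.5]
mid start [294.7 207.2] [245.3 165.7] 
  T (array([295., 207.,  13.,  13.]), array([294.8, 207.2]), None) 
  S (array([246., 168.,  11.,   9.]), array([245.8, 168.2]), None)
  tri [ 488.8 -131.8   24.4]
small now [246.3 170.8] [242.2 204.4] 
  T (array([247. , 171.5,   9. ,   8. ]), array([246.6, 171.6]), array([245.8, 169.8,  49. ])) 
  S (array([242. , 205.5,   9. ,   6. ]), array([242.3, 205.5]), array([241.8, 203.8,   8. ]))
  tri [615.9  35.6  18.7]
large now [219.4 165.6] [256.2 220.5] 
  T (array([219.5, 165.5,  16. ,  16. ]), array([219.5, 165.5]), array([219.4, 167.7,  75. ])) 
  S (array([256., 223.,  19.,  13.]), array([256.2, 223. ]), array([257.2, 226.9,  17. ]))
  tri [636.2 131.9  21.7]
```

The triangulated heights suggest both bearings have dropped. The small one's orange distribution is off-centre, so I'll check its pixels.

```bash
python3 - <<'E'
from h import *
t=cv2.imread("t8.png")[:,:,::-1].astype(int);c=cv2.imread("c8.png")[:,:,::-1].astype(int)
for n,im,u,v in(("top",t,246,171),("scene",c,242,206)):
    p=im[v-8:v+8,u-9:u+9]; print(n,"mean");print("\n".join(" ".join("%3d"%x for x in r) for r in p.min(2)));print("R-B");print("\n".join(" ".join("%3d"%x for x in r) for r in p[...,0]-p[...,2]))
E
```

```text
top mean
 84  79  82  86  80  81  82  83  81  82  82  81  84  83  83  81  83  85
 83  83  83  83  80  81  81  80  80  80  78  78  81  81  85  82  84  80
 83  80  82  83  82  83  79  79  81  79  78  80  80  77  80  82  82  83
 82  84  82  81  81  82  81  80  79  78  82  76  80  87  78  81  83  82
 84  83  83  80  81  84  76  79 107 141 149 112  89  83  82  83  82  81
 84  83  83  79  85  78  98 154 136 123 122 125 144 103  83  87  81  81
 83  83  82  79  83  81 147 141 132 137 142 128 149 128  94  86  80  80
 84  81  81  81  79  88 155 122 148 129 134 167 132 154 108  85  78  83
 84  81  82  80  77  91 130 131 144  91  91 168 118 162 112  82  79  82
 82  84  79  85  84 103 126 125 148 105 106 170 122 178 122  84  81  82
 82  81  79  82  82  98 155 126 122 143 134 133 122 155 113  81  78  82
 82  82  82  74  86  87 143 204 143 122 113 114 138 121  92  80  82  83
 81  81  82  77  81  83 104 165 134 140 133 130 120  96  85  82  81  82
 83  82  83  81  79  77  85  89  96 120 114 106  91  81  79  81  84  82
 82  82  83  81  81  78  79  80  85  87  90  86  82  79  82  84  81  84
 81  82  85
[... 2835 characters left out ...]
  17   5   4   5   6   5   8  15  20  24  29  18  -2
-10  -8  14  34  24  10   3   4   6   6   5   5   5   7  21  38  27   1
 -9  -9   8  27  23  11   6   4   6   5   5   5   5  10  26  37  20  -3
 -9  -9   3  25  31  22  12   9   9   9  10   9   8  11  26  27   7  -8
-10  -9  -4  12  30  31  21  23  22  19  21  22  14   8  12   7  -4 -10
 -9  -9  -9  -4  13  21  24  34  34  29  31  34  19   3  -4  -8  -9  -9
 -9  -9  -9  -8  -5   0   6  17  20  17  18  19   8  -5 -10  -9  -8  -8
 -9  -9  -9 -10  -8  -9 -10  -6  -5  -7  -6  -6  -8 -10  -9  -9  -9  -8
 -9  -9  -9  -8  -9  -9 -10  -9  -9 -10 -10  -9  -8  -9 -10  -8  -8  -9
 -8  -8  -8  -9  -8  -9  -9  -8  -8 -10  -8  -9  -9 -10  -8  -9  -8  -7
```

Orange shows all round the small bearing in both views, so it is seated. Next is the mid bearing.

{"api": "apply_moves", "payload": {"commands": [[[-0.05, -0.145, 0, 0, 0, 0, 0.75], [-0.107, -0.29, 0, 0, 0, 0, 0.75], [-0.16, -0.435, 0, 0, 0, 0, 0.75], [-0.214, -0.579, 0, 0, 0, 0, 0.75]]]}}

```text
time: 12.23
position: [458.4, -30.3, 129.3]
tool_rot: [0.554, 3.091, -0.0]
ft_force: [1.8, 0.1, 0.3]
gripper_width: 0.252
gripper_force: 0.0
```

{"api": "apply_moves", "payload": {"commands": [[[-0.05, -0.145, 0, 0, 0, 0, 0.75], [-0.107, -0.29, 0, 0, 0, 0, 0.75], [-0.16, -0.435, 0, 0, 0, 0, 0.75], [-0.214, -0.579, 0, 0, 0, 0, 0.75], [-0.214, -0.579, 0, 0, 0, 0, 0.75]]]}}

```text
time: 12.65
position: [457.8, -159.5, 129.5]
tool_rot: [0.569, 3.087, -0.006]
ft_force: [0.4, -0.1, -0.8]
gripper_width: 0.249
gripper_force: 0.0
```

{"api": "apply_moves", "payload": {"commands": [[[0, 0, 0, 0, 0, -0.018, 0.75], [0, 0, 0, 0, 0, -0.036, 0.75], [0, 0, 0, 0, 0, -0.054, 0.75], [0, 0, 0, 0, 0, -0.064, 0.75], [0, 0, 0, 0, 0, -0.064, 0.75]]]}}

```text
time: 13.07
position: [458.1, -152.4, 129.1]
tool_rot: [-0.075, 3.14, -0.0]
ft_force: [-0.6, 0.2, -0.2]
gripper_width: 0.247
gripper_force: 0.0
```

{"api": "apply_moves", "payload": {"commands": [[[0, 0, 0, 0, 0, -0.018, 0.75], [0, 0, 0, 0, 0, -0.036, 0.75], [0, 0, 0, 0, 0, -0.054, 0.75], [0, 0, 0, 0, 0, -0.064, 0.75], [0, 0, 0, 0, 0, -0.064, 0.75]]]}}

```text
time: 13.48
position: [457.9, -152.2, 129.1]
tool_rot: [-0.699, 3.062, -0.0]
ft_force: [0.7, 0.2, -0.0]
gripper_width: 0.253
gripper_force: 0.0
```

```bash
python3 - <<'E'
from h import *
s=sensors.sense();print(s["time"],s["position"],s["joints"].round(2))
d=np.array([130.5,62.6]);d/=np.hypot(*d);q=np.array([489.2,-131.4])-43*d
print(q,plan(q,49.5,d)); print(R.from_rotvec(s["tool_rot"]).as_matrix().round(3))
E
```

```text
13.4833 [ 457.88859386 -152.16329301  129.07503108] [ 0.31  0.38 -0.06  2.1   0.04  0.66  2.24]
[ 450.42987375 -149.99777704] (array([0.0291, 0.026 , 0.3979]), array([-0.    ,  0.0001,  0.0002]))
[[-0.901 -0.434  0.   ]
 [-0.434  0.901  0.   ]
 [-0.    -0.    -1.   ]]
```

{"api": "apply_moves", "payload": {"commands": [[[0.029, 0.026, 0.1, 0, 0, 0, 0.75], [0.029, 0.026, 0.2, 0, 0, 0, 0.75], [0.029, 0.026, 0.3, 0, 0, 0, 0.75], [0.029, 0.026, 0.37, 0, 0, 0, 0.75], [0.029, 0.026, 0.398, 0, 0, 0, 0.75]]]}}

```text
time: 13.9
position: [449.2, -149.6, 47.7]
tool_rot: [0.695, -3.061, -0.002]
ft_force: [0.1, 0.4, -0.3]
gripper_width: 0.249
gripper_force: 0.0
```

{"api": "apply_moves", "payload": {"commands": [[[-0.03, 0, 0, 0, 0, 0, 0.75], [-0.06, 0, 0, 0, 0, 0, 0.75], [-0.09, 0, 0, 0, 0, 0, 0.75], [-0.13, 0, 0, 0, 0, 0, 0.75], [-0.17, 0, 0, 0, 0, 0, 0.75]]]}}

```text
time: 14.32
position: [482.1, -134.5, 50.3]
tool_rot: [-0.7, 3.061, -0.001]
ft_force: [-1.0, -0.0, 0.8]
gripper_width: 0.249
gripper_force: 0.3
```

{"api": "apply_moves", "payload": {"commands": [[[-0.04, 0, 0, 0, 0, 0, 0.75], [-0.08, 0, 0, 0, 0, 0, 0.75], [-0.12, 0, 0, 0, 0, 0, 0.75], [-0.16, 0, 0, 0, 0, 0, 0.75], [-0.2, 0, 0, 0, 0, 0, 0.75]]]}}

```text
time: 14.73
position: [517.4, -117.1, 49.5]
tool_rot: [0.7, -3.062, 0.0]
ft_force: [-0.8, -0.6, 1.4]
gripper_width: 0.251
gripper_force: 0.6
```

{"api": "apply_moves", "payload": {"commands": [[[-0.04, 0, 0, 0, 0, 0, 0.75], [-0.08, 0, 0, 0, 0, 0, 0.75], [-0.12, 0, 0, 0, 0, 0, 0.75], [-0.16, 0, 0, 0, 0, 0, 0.75], [-0.2, 0, 0, 0, 0, 0, 0.75]]]}}

```text
time: 15.15
position: [553.4, -99.8, 49.5]
tool_rot: [0.7, -3.063, -0.0]
ft_force: [-0.4, -0.6, 1.0]
gripper_width: 0.251
gripper_force: 0.6
```

```bash
python3 - <<'E'
from h import *
s=sensors.sense();print(s["time"],s["position"],s["ft_force"].round(1),s["gripper_force"])
d=np.array([130.5,62.6]);d/=np.hypot(*d)
b=s["position"][:2]+28*d; print("expected bearing",b, "left",np.array([619.7,-68.7])-b)
c=cams.read_camera("scene");t=cams.read_camera("top")
for n,im in(("top",t),("scene",c)):
    p=proj(n,[*b,34]);print(n,p.round(1),"bearing",bright(im,*p,9,95)); p=proj(n,[619.7,-68.7,20]); print(p.round(1),bright(im,*p,10,95))
E
```

```text
15.15 [553.42304649 -99.80229785  49.46889085] [-0.4 -0.6  1. ] 0.562951723113656
expected bearing [578.66871009 -87.69211746] left [41.03128991 18.99211746]
top [281.9 181.5] bearing (array([280., 181.,   9.,  15.]), array([278.5, 180.2]), None)
[276.2 170.5] (array([280.5, 170.5,   8. ,  20. ]), array([278.8, 170.8]), array([272.9, 169.6,  65. ]))
scene [229.8 179.5] bearing (array([231. , 179.5,  15. ,  14. ]), array([231.3, 181. ]), None)
[222.2 190. ] (array([227.5, 183.5,   8. ,   6. ]), array([227.5, 183.7]), array([221.8, 191.2, 107. ]))
```

{"api": "apply_moves", "payload": {"commands": [[[-0.04, 0, 0, 0, 0, 0, 0.75], [-0.08, 0, 0, 0, 0, 0, 0.75], [-0.12, 0, 0, 0, 0, 0, 0.75], [-0.16, 0, 0, 0, 0, 0, 0.75], [-0.19, 0, 0, 0, 0, 0, 0.75]]]}}

```text
time: 15.67
position: [588.1, -82.9, 49.6]
tool_rot: [-0.701, 3.062, 0.0]
ft_force: [-0.9, -0.5, 1.5]
gripper_width: 0.247
gripper_force: 0.4
```

{"api": "apply_moves", "payload": {"commands": [[[-0.008, 0, 0, 0, 0, 0, 0.75], [-0.016, 0, 0, 0, 0, 0, 0.75], [-0.024, 0, 0, 0, 0, 0, 0.75], [-0.028, 0, 0, 0, 0, 0, 0.75], [-0.028, 0, 0, 0, 0, 0, 0.75]]]}}

```text
time: 16.08
position: [591.9, -81.3, 49.4]
tool_rot: [0.7, -3.062, -0.0]
ft_force: [-0.4, 0.1, -0.2]
gripper_width: 0.246
gripper_force: 0.1
```

```bash
python3 - <<'E'
from h import *
s=sensors.sense();print(s["time"],s["position"],s["ft_force"].round(1),s["gripper_force"])
c=cams.read_camera("scene").astype(int)
u,v=222,189;p=c[v-9:v+10,u-12:u+13];print("\n".join(" ".join("%3d"%x for x in r) for r in p.min(2)));print("R-B");print("\n".join(" ".join("%3d"%x for x in r) for r in p[...,0]-p[...,2]))
E
```

```text
16.0833 [591.87107083 -81.31299403  49.44613612] [-0.4  0.1 -0.2] 0.05601084907539189
 10  10   8   9  36  38  31  29  30  36  71  98  88  60  40  32  27  34  73 113 122  94  57  36  39
  9   8   4  32  43  43  37  34  28  37  72  99  92  68  54  47  37  36  71 112 123  96  60  41  42
  6   9  32  47  49  50  45  38  37  51  80 105 101  85  78  72  59  50  72 110 122  97  63  45  43
 27  35  46  50  53  48  48  48  56  80 105 114 105  96  95  91  84  74  79 107 119  96  62  45  44
 43  46  49  54  50  49  54  64  78  99 118 117 104  97  99  96  94  91  94 111 117  98  64  45  45
 49  51  53  50  48  51  66  87  95 102 116 119 112 109 112 108  93  97 117 122 121 103  72  49  48
 55  51  49  49  50  60  84 103 102 111 128 134 124 113 116 120 100 102 130 128 118 103  77  54  50
 50  49  50  50  56  69  93 103 107 131 145 140 124 109 116 129 110 106 127 119 101  87  67  53  51
 51  51  51  52  56  72  95  96 107 140 149 133 114 106 120 132 120 123 130 113  85  63  54  51  51
 50  51  50  55  53  67  88  91  97 126 135 124 106 102 117 125 131 143 140 115  83  57  49  50  51
 52  51  51  5
[... 2089 characters left out ...]

 -9 -10  -8  -3  30  72  81  49  20   9   8   7   9   8   8  14  24  21  20  23  13  -5  -9  -8  -8
 -8  -9 -10  -8  12  48  66  56  38  23  17  17  20  19  14  23  37  27  12   2  -5  -9  -9  -8  -9
 -9  -9 -10 -10  -4   9  24  38  44  35  27  27  30  28  17  21  27  15  -2  -8 -10  -9  -8  -8  -9
 -8  -9  -9 -10  -9  -9  -3   7  16  17  11  11  16  13   6   4   2  -6  -9 -10  -8  -9  -9  -8  -8
 -8  -9  -8  -8 -10  -9 -10  -8  -7  -7  -8  -7  -6  -6  -7  -8  -9  -9  -9  -8  -8 -10  -9  -8  -8
 -8  -9  -8  -8 -10  -9  -9  -9 -10 -10  -9 -10  -9 -10 -10  -8  -9 -10  -9  -8 -10  -9  -9  -8  -9
 -8  -8  -8  -9  -8  -9  -9  -8  -8  -9  -8  -8  -9  -8  -8  -8  -9  -8  -9  -7  -9  -8  -9  -7  -9
```

{"api": "apply_moves", "payload": {"commands": [[[-0.005, 0, 0, 0, 0, 0, 0.75], [-0.01, 0, 0, 0, 0, 0, 0.75], [-0.014, 0, 0, 0, 0, 0, 0.75], [-0.014, 0, 0, 0, 0, 0, 0.75], [-0.014, 0, 0, 0, 0, 0, 0.75]]]}}

```text
time: 16.55
position: [594.7, -79.9, 49.6]
tool_rot: [-0.7, 3.062, -0.0]
ft_force: [0.0, -0.4, -0.5]
gripper_width: 0.249
gripper_force: 0.0
```

{"api": "apply_moves", "payload": {"commands": [[[0.05, 0, 0, 0, 0, 0, 0.75], [0.15, 0, 0, 0, 0, 0, 0.75], [0.15, 0, -0.15, 0, 0, 0, 0.75], [0.15, 0, -0.3, 0, 0, 0, 0.75], [0.15, 0, -0.45, 0, 0, 0, 0.75]]]}}

```text
time: 16.97
position: [565.9, -93.7, 140.0]
tool_rot: [0.699, -3.061, -0.001]
ft_force: [1.2, 0.7, 0.6]
gripper_width: 0.255
gripper_force: 0.0
```

{"api": "apply_moves", "payload": {"commands": [[[0.17, 0, 0, 0, 0, 0, 0.75], [0.34, 0, 0, 0, 0, 0, 0.75], [0.51, 0, 0, 0, 0, 0, 0.75], [0.68, 0, 0, 0, 0, 0, 0.75], [0.68, 0, 0, 0, 0, 0, 0.75]]]}}

```text
time: 17.38
position: [437.7, -155.2, 138.9]
tool_rot: [0.689, -3.059, -0.001]
ft_force: [-1.2, -0.7, -0.2]
gripper_width: 0.248
gripper_force: 0.0
```

```bash
python3 - <<'E'
from h import *
s=sensors.sense();print(s["time"],s["position"])
t=cams.read_camera("top");c=cams.read_camera("scene");cv2.imwrite("t9.png",t[:,:,::-1]);cv2.imwrite("c9.png",c[:,:,::-1])
c0=cv2.imread("scene0.png")[:,:,::-1]; t0=cv2.imread("top0.png")[:,:,::-1]
for n,p,r in(("small",(617.5,36.9,24),7),("large",(635,131,29),11),("mid",(619.7,-68.7,26),9)):
    a,b=proj("top",p),proj("scene",p); A=bright(t,*a,r,100);B=bright(c,*b,r,100); print(n,"\n  T",A,"\n  S",B); print("  tri",tri(*A[1],*B[1]))
for k,(u,v,z,r) in O.items():
    print(k,*[np.round(blob(masks(i)[1],i,u/1.5,v/1.5,r+2)[:2],1) for i in(t0,t)])
for n,im,u,v in(("top",t,276,170),("scene",c,222,189)):
    p=im[v-9:v+10,u-10:u+11].astype(int); print(n);print("\n".join(" ".join("%3d"%x for x in r) for r in p[...,0]-p[...,2]))
E
```

```text
17.3833 [ 437.70592228 -155.18532594  138.91773729]
small 
  T (array([247. , 171.5,   9. ,   8. ]), array([246.5, 171.6]), array([245.9, 169.8,  48. ])) 
  S (array([242. , 205.5,   9. ,   6. ]), array([242.3, 205.5]), array([240. , 203.7,   6. ]))
  tri [616.   35.9  18.8]
large 
  T (array([219.5, 166. ,  16. ,  15. ]), array([219.6, 165.5]), array([219.4, 167.7,  74. ])) 
  S (array([256., 223.,  19.,  13.]), array([256.2, 223. ]), array([257.2, 226.9,  17. ]))
  tri [636.2 131.6  21.5]
mid 
  T (array([276.5, 170. ,  12. ,  11. ]), array([276.5, 170.2]), array([275.1, 170.5,  50. ])) 
  S (array([222., 189.,  13.,   9.]), array([222.4, 189. ]), array([217.3, 192.6,   7. ]))
  tri [619.5 -69.   23.7]
gear [256.9 186.9] [256.9 186.9]
tin [298.8 164.5] [298.8 164.5]
thr [262.7 206.6] [262.7 206.6]
pin [195.6 203.7] [195.6 203.6]
top
 -7  -5  -7  -6  -6  -7  -5  -6  -7  -6  -6  -8  -6  -6  -5  -5  -6  -6  -7  -6  -5
 -7  -5  -6  -6  -5  -6  -8  -8  -8  -7  -5  -3  -7  -7  -7  -5  -4  -5  -6  -5  -4
 -6  -6  -5  -6  -4  -9  -9   3   4   0  28  38   9  -3  -8  -8  -5  -6  -5  -5  -5
 
[... 2244 characters left out ...]
   6   7  15  34  28   3 -10
 -8   3  32  41  26  11   4   4   4   7  10   9   7   8  12  12  21  34  24   0  -9
 -9  -2  28  56  45  20  11   8   6   8   9   8   7  14  25  22  22  23   9  -6 -10
-10  -7  11  38  37  28  25  22  18  18  20  18  13  23  36  29  14   4  -6  -9 -10
-10  -9  -4   6  15  28  38  35  28  28  32  27  17  20  27  16  -1  -8  -8 -10  -9
 -9  -8 -10  -8  -3   8  18  18  13  14  17  16   6   4   2  -5 -10  -9  -8  -8  -8
 -8  -8  -8 -10  -9  -8  -6  -6  -7  -7  -6  -5  -8  -8  -9 -10  -9  -8  -9  -8  -8
 -9  -7  -9  -9 -10 -10  -9  -9  -9 -10 -10 -10  -9  -9  -9  -8  -8  -8  -9  -8  -9
 -8  -8  -9  -8  -8  -9  -9  -9  -8  -9  -8  -8  -9  -8  -9  -8  -9  -8  -9  -9  -8
```

All bystanders are unmoved, and the large and small bearings are seated. For the mid bearing I want a firmer height check, so I'll use its vertical profile in the scene view, before and after.

```bash
python3 - <<'E'
from h import *
L=lambda f:cv2.imread(f)
t0,c0,t,c=L("top0.png"),L("scene0.png"),L("t9.png"),L("c9.png")
for n,xy,D,h,c_,zs in(("mid start",(489.2,-131.4),40,12,c0,[34]),("mid now",(619.5,-69),40,12,c,[26,34]),("small start",(490.6,83.5),30,9,c0,[31]),("small now",(617,36),30,9,c,[23,31]),("large start",(645,233),52,15,c0,[37]),("large now",(636,131.3),52,15,c,[29,37])):
    col=int(round(proj("scene",[*xy,zs[0]])[0])); r0=int(proj("scene",[*xy,zs[0]])[1])
    g=c_[...,0].astype(int)[r0-14:r0+16,col-1:col+2].mean(1)  # blue channel: orange is dark
    e=np.array([981,856])*0+np.array([1253,982])-np.array(xy); e=e/np.hypot(*e)*D/2
    print(n,"col",col,"rows",r0-14,g.round().astype(int))
    for z in zs: print("   z",z,"back edge row %.1f"%proj("scene",[*(np.array(xy)-e),z])[1],"front top %.1f"%proj("scene",[*(np.array(xy)+e),z])[1],"front at deck %.1f"%proj("scene",[*(np.array(xy)+e),22])[1])
E
```

```text
mid start col 245 rows 151 [ 54  56  58  59  58  58  59  58  58  58  57  63  86 112 127 132 128 118
 119 130 134 119  84  59  57  58  58  58  59  58]
   z 34 back edge row 162.7 front top 168.7 front at deck 171.9
mid now col 222 rows 174 [ 59  59  59  59  59  59  59  59  61  72  90 105 115 123 126 125 115 107
 117 115  92  68  57  59  59  60  59  59  58  59]
   z 26 back edge row 184.9 front top 191.8 front at deck 192.9
   z 34 back edge row 182.7 front top 189.6 front at deck 192.9
small start col 286 rows 181 [ 59  59  58  58  58  58  58  58  59  58  58  65  84 101 110 119 120 119
 131 134 116  82  59  57  58  58  59  59  58  57]
   z 31 back edge row 192.9 front top 198.4 front at deck 200.9
small now col 242 rows 190 [ 62  72  79  77  66  56  52  56  58  59  58  63  89 121 137 136 128 123
 121  95  66  58  59  59  59  59  59  59  59  59]
   z 23 back edge row 201.6 front top 207.4 front at deck 207.7
   z 31 back edge row 199.4 front top 205.1 front at deck 207.7
large start col 276 rows 224 [ 58  58  58  59  58  58  58  60  74  96 100  85 105 133 134 128 126 124
 110  80  89 118 131 134 134 122  96  68  58  58]
   z 37 back edge row 232.1 front top 244.6 front at deck 249.2
large now col 256 rows 206 [ 59  59  59  59  59  58  59  58  64  78  86  82 104 133 139 137 141 138
 114  89 110 137 134 110  75  58  58  59  59  59]
   z 29 back edge row 215.2 front top 226.4 front at deck 228.4
   z 37 back edge row 212.9 front top 224.0 front at deck 228.4
```

The mid bearing's back edge sits about 1 px (4–5 mm) higher than it would if fully seated, so it may be tilted on the rear rim. I'll go back and nudge it a little further in 1 mm steps, watching the force.

{"api": "apply_moves", "payload": {"commands": [[[-0.17, 0, 0, 0, 0, 0, 0.75], [-0.34, 0, 0, 0, 0, 0, 0.75], [-0.51, 0, 0, 0, 0, 0, 0.75], [-0.68, 0, 0, 0, 0, 0, 0.75], [-0.68, 0, 0, 0, 0, 0, 0.75]]]}}

```text
time: 17.9
position: [574.2, -87.4, 140.0]
tool_rot: [-0.71, 3.053, 0.002]
ft_force: [-0.7, 0.7, 0.5]
gripper_width: 0.252
gripper_force: 0.0
```

{"api": "apply_moves", "payload": {"commands": [[[0, 0, 0.13, 0, 0, 0, 0.75], [0, 0, 0.26, 0, 0, 0, 0.75], [0, 0, 0.38, 0, 0, 0, 0.75], [0, 0, 0.445, 0, 0, 0, 0.75], [0, 0, 0.45, 0, 0, 0, 0.75]]]}}

```text
time: 18.32
position: [567.7, -92.1, 48.0]
tool_rot: [0.702, -3.061, -0.001]
ft_force: [-0.5, -0.3, 0.2]
gripper_width: 0.252
gripper_force: 0.0
```

{"api": "apply_moves", "payload": {"commands": [[[-0.04, 0, 0, 0, 0, 0, 0.75], [-0.08, 0, 0, 0, 0, 0, 0.75], [-0.12, 0, 0, 0, 0, 0, 0.75], [-0.145, 0, 0, 0, 0, 0, 0.75], [-0.15, 0, 0, 0, 0, 0, 0.75]]]}}

```text
time: 18.73
position: [596.2, -78.8, 50.0]
tool_rot: [-0.702, 3.06, -0.0]
ft_force: [0.8, -0.7, -0.2]
gripper_width: 0.25
gripper_force: 0.0
```

{"api": "apply_moves", "payload": {"commands": [[[-0.005, 0, 0, 0, 0, 0, 0.75], [-0.005, 0, 0, 0, 0, 0, 0.75]]]}}

```text
time: 18.9
position: [595.5, -79.5, 49.6]
tool_rot: [-0.701, 3.062, -0.0]
ft_force: [0.3, 0.4, 0.1]
gripper_width: 0.252
gripper_force: 0.0
```

{"api": "apply_moves", "payload": {"commands": [[[-0.005, 0, 0, 0, 0, 0, 0.75], [-0.005, 0, 0, 0, 0, 0, 0.75]]]}}

```text
time: 19.07
position: [596.2, -79.3, 49.5]
tool_rot: [0.7, -3.063, 0.0]
ft_force: [0.1, -0.6, -0.2]
gripper_width: 0.251
gripper_force: 0.0
```

```bash
python3 - <<'E'
from h import *
s=sensors.sense();print(s["position"],s["ft_force"].round(1),s["gripper_force"])
c=cams.read_camera("scene");print(c[174:198,221:224,2].mean(1).round().astype(int)); c=cv2.imread("c9.png");print(c[174:198,221:224,0].mean(1).round().astype(int))
E
```

```text
[596.19675301 -79.26064153  49.5396112 ] [ 0.1 -0.6 -0.2] 0.0
[ 48  62  69  65  64  68  69  68  65  64  65  71  85 114 139 141 135 122
 118 124 105  72  58  59]
[ 59  59  59  59  59  59  59  59  61  72  90 105 115 123 126 125 115 107
 117 115  92  68  57  59]
```

It dropped: the back edge moved from row 184 to row 186. I'll retreat and verify all three.

{"api": "apply_moves", "payload": {"commands": [[[0.05, 0, 0, 0, 0, 0, 0.75], [0.15, 0, 0, 0, 0, 0, 0.75], [0.15, 0, -0.15, 0, 0, 0, 0.75], [0.15, 0, -0.3, 0, 0, 0, 0.75], [0.15, 0, -0.45, 0, 0, 0, 0.75]]]}}

```text
time: 19.53
position: [567.6, -92.9, 140.0]
tool_rot: [0.698, -3.061, -0.001]
ft_force: [0.1, 1.3, 0.5]
gripper_width: 0.251
gripper_force: 0.0
```

{"api": "apply_moves", "payload": {"commands": [[[0.17, 0, 0, 0, 0, 0, 0.75], [0.34, 0, 0, 0, 0, 0, 0.75], [0.51, 0, 0, 0, 0, 0, 0.75], [0.68, 0, 0, 0, 0, 0, 0.75], [0.68, 0, 0, 0, 0, 0, 0.75]]]}}

```text
time: 19.95
position: [439.3, -154.4, 138.9]
tool_rot: [0.689, -3.059, -0.001]
ft_force: [-0.6, -0.0, -0.1]
gripper_width: 0.25
gripper_force: 0.0
```

```bash
python3 - <<'E'
from h import *
t=cams.read_camera("top");c=cams.read_camera("scene")
for n,p,r in(("small",(617.5,36.9,24),7),("large",(635,131,29),11),("mid",(619.7,-68.7,26),9)):
    a,b=proj("top",p),proj("scene",p); A=bright(t,*a,r,100);B=bright(c,*b,r,100); print(n,A,B,"tri",tri(*A[1],*B[1]))
    # tilt check: left/right edge + back edge across columns (rows where blue>85)
    for dc in range(-4,5,2):
        q=c[int(b[1])-12:int(b[1])+14,int(round(b[0]))+dc,2]; k=np.nonzero(q>85)[0]; print("  ",dc,(k.min()+int(b[1])-12,k.max()+int(b[1])-12))
t0=cv2.imread("top0.png")[:,:,::-1]; print(sensors.sense()["position"])
for k,(u,v,z,r) in O.items(): print(k,*[np.round(blob(masks(i)[1],i,u/1.5,v/1.5,r+2)[:2],1) for i in(t0,t)])
print(c[174:198,221:224,2].mean(1).round().astype(int))
E
```

```text
small (array([247. , 171.5,   9. ,   8. ]), array([246.5, 171.7]), array([245.9, 169.9,  49. ])) (array([242. , 205.5,   9. ,   6. ]), array([242.3, 205.5]), array([240. , 203.7,   6. ])) tri [615.7  35.8  18.7]
   -4 (np.int64(203), np.int64(207))
   -2 (np.int64(202), np.int64(208))
   0 (np.int64(202), np.int64(209))
   2 (np.int64(192), np.int64(209))
   4 (np.int64(192), np.int64(208))
large (array([219.5, 166. ,  16. ,  15. ]), array([219.6, 165.6]), array([219.4, 167.7,  74. ])) (array([256., 223.,  19.,  13.]), array([256.2, 223.1]), array([257.7, 226.6,  18. ])) tri [636.  131.6  21. ]
   -4 (np.int64(216), np.int64(228))
   -2 (np.int64(216), np.int64(229))
   0 (np.int64(218), np.int64(229))
   2 (np.int64(216), np.int64(229))
   4 (np.int64(216), np.int64(229))
mid (array([276.5, 170. ,  12. ,  11. ]), array([276. , 170.3]), array([276.7, 170.6,  79. ])) (array([221.5, 190.5,  12. ,   8. ]), array([222.1, 190.3]), array([224.3, 191.5,   6. ])) tri [620.5 -67.9  19.7]
   -4 (np.int64(188), np.int64(193))
   -2 (np.int64(187), np.int64(194))
   0 (np.int64(186), np.int64(194))
   2 (np.int64(187), np.int64(194))
   4 (np.int64(186), np.int64(193))
[ 445.26687438 -152.29048404  139.75948344]
gear [256.9 186.9] [256.8 186.9]
tin [298.8 164.5] [298.8 164.5]
thr [262.7 206.6] [262.7 206.6]
pin [195.6 203.7] [195.5 203.7]
[ 59  59  59  59  59  59  59  59  59  59  61  70  87 114 137 140 134 121
 116 124 104  71  58  58]
```

```bash
python3 -c "
from plant import arm
print(arm.hand_in())"
```

```text
the job is handed in; nothing more can be done
None
```

By camera measurement all three bearings are seated in their own pockets and the four bystanders on the tray have not moved (the bench items weren't measured); the job is handed in at about 20 s.

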